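# Set the blue cold plate down edge first

## Robot

A 7-joint arm with a two-finger parallel gripper is mounted at the origin on the work surface. World frame = base frame: x ahead of the robot, y to its left, z up, the work surface at z = 0. Lengths are in m, angles in degrees, forces in N, time in s.
With the tool pointing down it reaches from about 0.425 to 0.825 m from the base axis. Payload 3.6 kg.
Tool frame: the origin (TCP) lies on the mounting face of the last link; the fingertips stand 186 mm ahead of it and the grasp point (between the pads) lies 167 mm ahead of it; z points along the fingers, y is the line along which they close (so a half turn about z gives the same grasp; the last joint's range is limited). The gripper opens to 93 mm and grips with 3 to 60 N. Pads are 15 mm wide; open, the fingers measure 128 mm over their backs; the gripper's body (75 mm by 188 mm) begins 65 mm behind the grasp point.
Start: joints at [-64.83, 35.231, -0.722, 81.555, 0.464, 63.22, -2.315], TCP at [0.292, 0.581, 0.405] pointing down, gripper open.
Joint ranges: [-178.69, 178.69], [-17.37, 117.87], [-77.05, 75.6], [15.02, 138.74], [-78.02, 258.01], [0.78, 113.62], [-162.83, 162.83]. Speed limits (degrees/s): [159.86, 159.86, 180, 180, 180, 180, 180].

## Interface

Orientations are given as [roll, pitch, yaw] about the fixed x, y, z axes, in that order (R = Rz(yaw) Ry(pitch) Rx(roll)).
In Python, from rig import ctrl gives the robot as it stands.
- The arm moves only by the tool jog_arm, never from a script. Its argument "series" is a list that holds one entry, the list of rows, each a list of 7 numbers: the shift along the tool's x, y, z in mm, then the turn, a rotation vector about the tool's x, y, z in degrees, then the finger opening in mm, from 0 to 93. A call has 1 to 5 rows; each row is the pose to reach, as a shift and turn from the pose commanded when the call began, along the tool's axes at that moment; what a row does not reach only later rows make up. A row lasts 1/12 s, in which the tool goes at most 41.7 mm and 7.16 degrees, less where a joint would pass 70% of its speed; a pose out of reach is approached as far as the arm can. A call with a gripper value outside its range is refused whole. The fingers move at their own pace and stop on an object; the grip force is fixed at half the most. Time passes only in rows, so rows that repeat a pose let the fingers close. It gives the time, the measured TCP pose, the force, the opening and the grip force at its end, in the units of the state.
- ctrl.observe(): the state, without advancing time (a new reading comes with each control period).
- ctrl.snapshot(name): name is "scene" or "top" or "wrist"; returns a dict with "pixels" (420x560x3 uint8, blue, green, red), "intrinsics" (3x3 intrinsics, pixels), "world_to_cam" (4x4, takes a point from world to camera coordinates); the wrist camera has in their place "tool_from_camera" (4x4, takes a point from camera to tool coordinates, whose origin is the TCP and whose axes are the flange's). Camera axes: x right, y down, z forward; pixel columns grow to the right and rows downward; lengths in m; the calibration is good to about 2 mm. A picture is of the moment at which its call begins: read the wrist's pose just before it. There is no depth.
- ctrl.sign_off(): hands the job in; it is judged then, once.
The state is a dict: "t": time; "joints": joint angles; "joint_velocities": joint speeds; "tau": joint torques, N m; "eef_pos": TCP position; "tool_rot": TCP orientation; "wrist_force": force on the tool from outside, world axes, zero at the start; "ft_torque": the same for the moment, N m; "grip_width": opening from 0.0 (shut) to 1.0 (fully open); "grasp_force": force on a finger pad.
Only numpy, scipy, OpenCV 4.12 (cv2) and the standard library are available. Lean on these libraries where they do the work, as an engineer would, in place of code of your own. Each camera call takes 0.05 s, during which the arm holds its last target. There are 200 camera calls.

## Task

Pick up the aluminium cold plate with the blue handle and set it on the black mat edge first: hold it tilted by some 20 degrees and rest its blue-striped edge on the mat just inside the yellow stop rail (parallel to it, at most a finger's breadth, 20 mm, away, centred side to side), then pivot the plate gently down about that edge, under control all the way, until it lies flat, and let go. Do not let it drop or slam, and leave the red-handled plate where it is.

Things in the scene. Friction and masses are not known exactly. Their poses are not given: they have to be found in the camera images.
- blue_plate: Loose aluminium slab 130 (x) x 150 (y) x 10 mm, 0.4 to 0.8 kg, lying on the counter. Origin: centre of its underside, z up. Blue bar handle above its centre: 90 mm along y, 16 wide along x, from 33 to 55 mm above the underside (centre 44), on two posts 76 mm apart along y. A blue stripe on top marks its -x edge, the one to touch down first.
- blue_edge (a point): Middle of the lower edge of the blue-striped side of the blue plate: at (-65, 0, 0) mm in the plate's frame, axes as the plate's.
- mat: Fixed black rubber mat 170 (x) x 190 (y) x 4 mm. Origin: centre of its underside, z up. Yellow stop rail along y on its -x side (towards the robot): 170 long, 10 thick, inner face at x = -75 mm, top 16 mm above the counter. The striped edge belongs inside it, at x -75 to -55 mm, centred in y, plate's x axis along the mat's (not turned round).
- red_plate: Bystander: a second plate of the same shape and size with red handle and red stripe; same frame. To be left alone.
Mind the look-alikes: they are no part of the job. What is shaped like the blue_plate but green or purple is not meant.

How it is judged (in metres and radians):
On the way, in this order (a step that is already met when the one before it is completed fails the run):
1. the striped edge rests on the mat inside the stop rail while the plate is tilted (more than 8 degrees) (x of blue_edge in the frame of mat between -0.079 and -0.053 m and y of blue_edge in the frame of mat between -0.02 and 0.02 m and z of blue_edge in the frame of mat below 0.01 m and angle between the y axis of blue_plate and the y axis of mat, either way round below 0.2 rad and contact force between blue_plate and mat above 0.3 N and angle between blue_plate's own z axis and vertical between 0.14 and 0.9 rad), for 0.1 s.
2. the plate pivots down with the striped edge still resting there (tilt between 1.5 and 6 degrees) (x of blue_edge in the frame of mat between -0.079 and -0.053 m and y of blue_edge in the frame of mat between -0.02 and 0.02 m and z of blue_edge in the frame of mat below 0.01 m and angle between the y axis of blue_plate and the y axis of mat, either way round below 0.2 rad and contact force between blue_plate and mat above 0.3 N and angle between blue_plate's own z axis and vertical between 0.026 and 0.105 rad), for 0.04 s.
At the end, for the whole second after the job is handed in: The blue plate lies flat on the mat (within 3 degrees), released and at rest, its striped edge inside the stop rail and at most about 20 mm from it, parallel within 11 degrees, centred along the rail within 20 mm (x of blue_edge in the frame of mat between -0.079 and -0.053 m and y of blue_edge in the frame of mat between -0.02 and 0.02 m and z of blue_edge in the frame of mat below 0.01 m and angle between the y axis of blue_plate and the y axis of mat, either way round below 0.2 rad and angle between blue_plate's own z axis and vertical below 0.05 rad and z of blue_plate in the frame of mat below 0.008 m and x of blue_plate in the frame of mat above -0.025 m and linear speed of blue_plate below 0.02 m/s); the robot touches nothing.
It fails at once if the blue plate drops or slams on the mat (contact force between blue_plate and mat above 0.3 N and (angular speed of blue_plate above 3.5 rad/s or linear speed of blue_plate above 0.3 m/s)).
It fails at once if the red-handled plate is moved more than 20 mm (distance of red_plate from where it was at the start of the episode above 0.02 m).
It also fails if it takes over 48 s, if anything falls off the work surface, if the arm or the gripper's body presses on something with over 40 N, if the wrist force passes 120 N, or if a joint passes its speed limit or range.

## Working session

There is one attempt and no reset: what is moved stays moved. The work goes in short steps, Python scripts to look and compute and a tool call to move; the robot and the scene stay as the last step left them, time stands still between calls to the robot, and variables do not carry over. Pictures are saved under pics/ and viewed, at most 10 in all, crops included, and the job is handed in when it is done.

Besides the shell and the picture viewer there is one more tool, called after "Call:" in YAML: its name, and indented under it one key for each argument. jog_arm: Moves the arm, as the interface text tells. Its arguments: {"type":"object","properties":{"series":{"type":"array","items":{"type":"array","items":{"type":"array","items":{"type":"number"}}}}},"required":["series"]}

```bash
mkdir -p pics
python3 - <<'E'
from rig import ctrl
import cv2,numpy as np,pickle
s=ctrl.observe(); print(s)
d={}
for n in("top","scene"):
    r=ctrl.snapshot(n); d[n]=r; cv2.imwrite(f"pics/{n}0.png",r["pixels"])
    print(n,np.round(r["intrinsics"],1).tolist(),np.round(r["world_to_cam"],3).tolist())
pickle.dump(d,open("d.pkl","wb"))
E
```

```text
{'t': 0.0, 'joints': array([-64.82941338,  35.28653426,  -0.72091134,  81.63831099,
         0.46424125,  63.21877288,  -2.31524822]), 'joint_velocities': array([-0.03573042,  0.00036893, -0.00036723, -0.0154386 , -0.00227591,
        0.07083762, -0.11204698]), 'tau': array([ 1.34252959e-04, -4.58937657e+01,  2.08958723e-01, -1.65749985e+01,
       -6.11100532e-02,  2.04295828e-02,  2.31683034e-04]), 'eef_pos': array([0.29180556, 0.58047147, 0.40362888]), 'tool_rot': array([-1.79859302e+02,  3.17574726e-03,  1.53312844e+02]), 'wrist_force': array([-0.27323345, -1.11078073,  0.32637574]), 'ft_torque': array([-0.06679065, -0.02050619,  0.01238824]), 'grasp_force': 0.0, 'grip_width': 1.002205151645642}
top [[406.0, 0.0, 276.8], [0.0, 406.0, 206.6], [0.0, 0.0, 1.0]] [[-0.11, -0.994, -0.001, 0.037], [-0.97, 0.108, -0.22, 0.47], [0.219, -0.023, -0.975, 1.003], [0.0, 0.0, 0.0, 1.0]]
scene [[511.7, 0.0, 269.8], [0.0, 511.7, 209.5], [0.0, 0.0, 1.0]] [[0.862, 0.506, -0.01, -0.385], [0.396, -0.686, -0.61, -0.171], [-0.316, 0.522, -0.792, 1.539], [0.0, 0.0, 0.0, 1.0]]
```

View pics/top0.png

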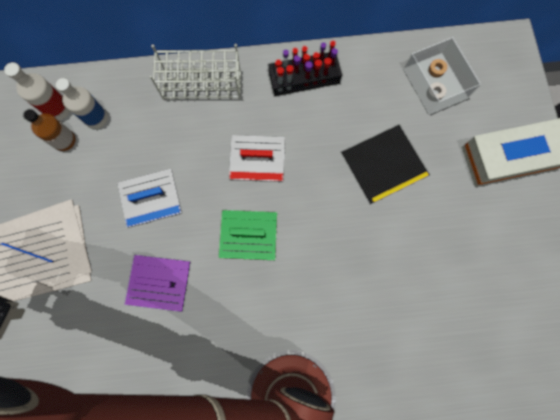

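View pics/scene0.png

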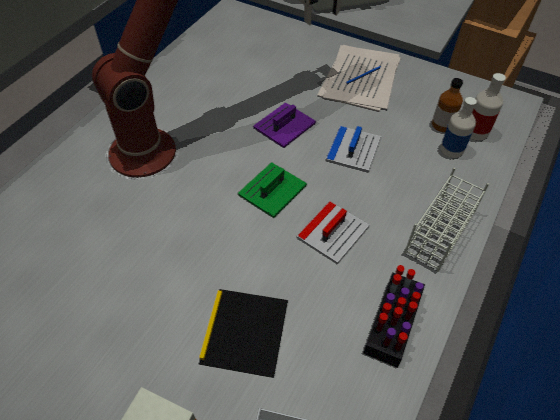

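The top view shows four plates: blue handle and stripe on aluminium at about (150,197), red at (257,158), all-green at (248,235) and all-purple at (158,283). The one at (150,197) fits, because it is an aluminium slab with a blue handle and a blue stripe. The mat is at (385,163), with its yellow rail on the robot side.

```bash
cat > h.py <<'E'
import cv2,numpy as np
def back(r,uv,z):
    K=r["intrinsics"];T=r["world_to_cam"];R=T[:3,:3];c=-R.T@T[:3,3]
    d=(R.T@np.linalg.inv(K)@np.c_[uv,np.ones(len(uv))].T).T
    return c+d*((z-c[2])/d[:,2])[:,None]
def blobs(img,lo,hi,amin=25):
    m=cv2.inRange(cv2.cvtColor(img,cv2.COLOR_BGR2HSV),lo,hi)
    n,l,s,c=cv2.connectedComponentsWithStats(m)
    return [(s[i],c[i],np.argwhere(l==i)[:,::-1].astype(float)) for i in range(1,n) if s[i,4]>=amin]
def rect(P):
    (c,wh,a)=cv2.minAreaRect((P[:,:2]*1000).astype(np.float32)); return np.round(c,1),np.round(wh,1),round(a,1)
E
python3 - <<'E'
from h import *; import pickle
d=pickle.load(open("d.pkl","rb"))
for n in("top","scene"):
    r=d[n]; 
    for nm,lo,hi,box in(("blue",(100,120,60),(125,255,255),None),("yellow",(22,120,80),(35,255,255),None),("mat",(0,0,0),(180,255,45),None)):
        for s,c,p in blobs(r["pixels"],lo,hi,40):
            if s[4]>9000: continue
            for z in ({"blue":(0.010,0.055),"yellow":(0.016,),"mat":(0.004,)}[nm]):
                P=back(r,p,z); m=P.mean(0)
                if nm=="mat" and not(.3<m[0]<.8 and -.45<m[1]<-.05):continue
                if m[0]>.85 or m[0]<.2: continue
                print(n,nm,s.tolist(),z,np.round(m*1000,1),rect(P))
b=d["top"]["pixels"][150:320,100:300]; t=d["scene"]["pixels"][90:270,230:410]
cv2.imwrite("pics/crop.png",np.hstack([cv2.resize(b,(400,340)),cv2.resize(t,(360,340))]))
E
```

```text
top blue [80, 103, 24, 22, 244] 0.01 [801.9 475.4  10. ] (array([803.8, 475. ]), array([46.8, 60.1]), 40.0)
top blue [80, 103, 24, 22, 244] 0.055 [778.3 455.9  55. ] (array([780.1, 455.5]), array([44.8, 57.6]), 40.0)
top blue [502, 136, 48, 24, 721] 0.01 [ 572.  -725.2   10. ] (array([ 571.8, -725.2]), array([ 48.7, 123.3]), 5.7)
top blue [502, 136, 48, 24, 721] 0.055 [ 558.  -694.3   55. ] (array([ 557.9, -694.4]), array([ 46.6, 118.1]), 5.7)
top blue [128, 187, 35, 15, 240] 0.01 [555.4 338.9  10. ] (array([554.8, 338.1]), array([22.4, 92.4]), 10.5)
top blue [128, 187, 35, 15, 240] 0.055 [542.2 325.1  55. ] (array([541.6, 324.3]), array([21.4, 88.5]), 10.5)
top blue [127, 206, 53, 20, 337] 0.01 [493.3 320.2  10. ] (array([493.3, 319.2]), array([ 18.1, 142.7]), 9.3)
top blue [127, 206, 53, 20, 337] 0.055 [482.7 307.1  55. ] (array([482.7, 306.2]), array([ 17.3, 136.7]), 9.3)
top blue [3, 244, 49, 18, 74] 0.01 [429.6 652.2  10. ] (array([430.5, 653.6]), array([140.3,   4.4]), 64.9)
top blue [3, 244, 49, 18, 74] 0.055 [421.7 625.2  55. ] (array([422.5, 626.6]), array([134.4,   4.2]), 6
[... 449 characters left out ...]
  8.2]), 65.0)
scene blue [327, 126, 20, 34, 243] 0.01 [492.3 318.5  10. ] (array([492. , 320.5]), array([ 21.2, 145.1]), 9.2)
scene blue [327, 126, 20, 34, 243] 0.055 [508.4 275.8  55. ] (array([508.1, 277.7]), array([ 20.3, 139.2]), 9.2)
scene blue [350, 126, 12, 22, 124] 0.01 [530.9 370.9  10. ] (array([531. , 371.8]), array([17.2, 93.2]), 9.5)
scene blue [350, 126, 12, 22, 124] 0.055 [545.4 326.   55. ] (array([545.5, 326.9]), array([16.5, 89.4]), 9.5)
scene yellow [199, 290, 23, 68, 362] 0.016 [ 498.6 -360.6   16. ] (array([ 497.3, -357.2]), array([ 12.1, 170.2]), 19.9)
scene mat [199, 290, 89, 88, 5394] 0.004 [ 579.  -333.9    4. ] (array([ 573.2, -330.6]), array([168.3, 191. ]), 19.9)
```

View pics/crop.png

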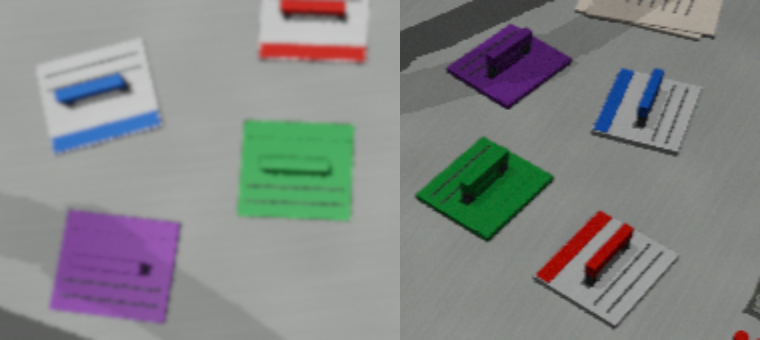

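The crop confirms it: the aluminium slab with blue stripe and blue handle is the left plate, separate from the green, purple and red ones. Estimates: plate centre (546,327) mm with yaw about 9.5°, mat centre (574,-329) mm with yaw about 20°. The sizes agree with the nominal ones. I'll hover above the plate first.

```bash
cat > go.py <<'E'
import sys,numpy as np
from scipy.spatial.transform import Rotation as Ro
from rig import ctrl
def delta(x,y,z,r,p,w):
    s=ctrl.observe(); R=Ro.from_euler("xyz",s["tool_rot"],degrees=True)
    T=Ro.from_euler("xyz",[r,p,w],degrees=True)
    return s,R.inv().apply(np.array([x,y,z])/1000-s["eef_pos"])*1000,(R.inv()*T).as_rotvec(degrees=True)
if __name__=="__main__":
    s,d,v=delta(*map(float,sys.argv[1:7]))
    print(round(s["t"],2),np.round(s["eef_pos"]*1000,1),np.round(s["tool_rot"],2),"F",np.round(s["wrist_force"],1),"w",round(s["grip_width"]*93,1))
    print("shift",np.round(d,1),"turn",np.round(v,2))
E
python3 go.py 546 327 340 180 0 99.5
```

```text
0.1 [291.8 580.5 403.6] [-179.87    0.    153.32] F [-0.3  0.7 -0. ] w 92.7
shift [-341.  -112.2   63.9] turn [-0.12  0.07 53.82]
```

Call:
jog_arm:
  series:
    - [[-34,-11,6,0,0,5.4,93],[-68,-22,13,0,0,10.8,93],[-102,-34,19,0,0,16,93],[-136,-45,25,0,0,21.5,93],[-170,-56,32,0,0,27,93]]

```text
t: 0.52
eef_pos: [0.4195, 0.453, 0.3723]
tool_rot: [-180.0, 0.0, 126.1]
wrist_force: [1.0, 0.5, 0.9]
grip_width: 0.996
grasp_force: 0.0
```

```bash
python3 go.py 546 327 340 180 0 99.5
```

```text
0.52 [419.5 453.  372.3] [-1.7997e+02  1.0000e-02  1.2606e+02] F [1.  0.5 0.9] w 92.6
shift [-176.3   28.1   32.3] turn [-3.000e-02  2.000e-02  2.656e+01]
```

Call:
jog_arm:
  series:
    - [[-40,6,8,0,0,6,93],[-80,12,16,0,0,12,93],[-120,19,24,0,0,18,93],[-160,25,30,0,0,24,93],[-176,28,32,0,0,26.5,93]]

```text
t: 0.93
eef_pos: [0.5494, 0.3224, 0.3395]
tool_rot: [180.0, 0.4, 99.1]
wrist_force: [1.1, -0.4, -0.6]
grip_width: 0.999
grasp_force: 0.0
```

Call:
jog_arm:
  series:
    - [[0,0,0,0,0,0,93],[0,0,0,0,0,0,93],[0,0,0,0,0,0,93]]

```text
t: 1.18
eef_pos: [0.5441, 0.3311, 0.3405]
tool_rot: [-179.9, -0.1, 100.0]
wrist_force: [0.4, 1.0, 0.7]
grip_width: 1.001
grasp_force: 0.0
```

```bash
cat > wr.py <<'E'
import sys
from h import *; from go import *
def wrist(name):
    s=ctrl.observe(); r=ctrl.snapshot("wrist"); cv2.imwrite(f"pics/{name}.png",r["pixels"])
    T=np.eye(4);T[:3,:3]=Ro.from_euler("xyz",s["tool_rot"],degrees=True).as_matrix();T[:3,3]=s["eef_pos"]
    r["world_to_cam"]=np.linalg.inv(T@r["tool_from_camera"]); return s,r
E
python3 - <<'E'
from wr import *
s,r=wrist("w1"); print(s["eef_pos"],s["tool_rot"],s["t"])
for s,c,p in blobs(r["pixels"],(100,120,60),(125,255,255),150):
    for z in(.01,.055):
        P=back(r,p,z); print(s.tolist(),z,rect(P))
E
```

```text
[0.54413382 0.33105263 0.34049401] [-1.79904111e+02 -1.11516796e-01  1.00019750e+02] 1.1833
[219, 128, 26, 139, 2930] 0.01 (array([492.7, 318.6]), array([ 21.8, 145.1]), 9.4)
[219, 128, 26, 139, 2930] 0.055 (array([498.5, 330.3]), array([ 18.6, 124. ]), 9.4)
[274, 160, 19, 99, 1659] 0.01 (array([545.8, 317. ]), array([ 17.9, 105. ]), 8.9)
[274, 160, 19, 99, 1659] 0.055 (array([543.9, 328.9]), array([15.3, 89.7]), 8.9)
```

View pics/w1.png

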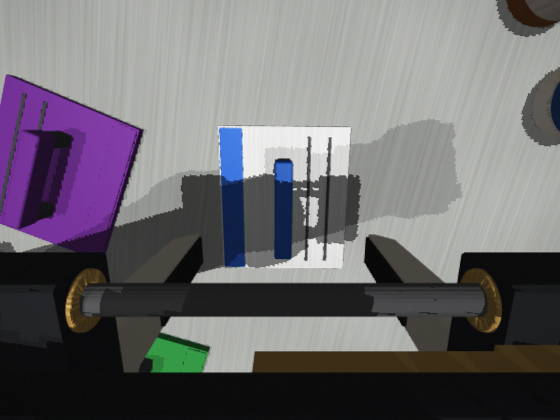

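The wrist view shows the plate with its stripe at (232,198) and its handle at (283,208), clear of the fingers. The sizes match (90x15 handle, 145 stripe). The grasp point is (545,328) with yaw 9.2°.

```bash
python3 go.py 545 328 211 180 0 99.2
```

```text
1.23 [543.8 331.5 340.7] [-1.7992e+02 -1.2000e-01  1.0008e+02] F [0.1 1.9 0.1] w 93.2
shift [ -4.    0.7 129.7] turn [-0.08 -0.12  0.88]
```

Call:
jog_arm:
  series:
    - [[-1,0,30,0,0,0.3,93],[-2,0,60,0,0,0.5,93],[-2,0,90,0,0,0.5,93],[-2,0,110,0,0,0.5,93],[-2,0,110,0,0,0.5,93]]

```text
t: 1.65
eef_pos: [0.5425, 0.3286, 0.2263]
tool_rot: [-179.4, 0.1, 99.6]
wrist_force: [-0.9, -0.3, 0.3]
grip_width: 1.005
grasp_force: 0.0
```

Call:
jog_arm:
  series:
    - [[0,0,0,0,0,0,93],[0,0,0,0,0,0,93],[0,0,0,0,0,0,93],[0,0,0,0,0,0,93]]

```text
t: 1.98
eef_pos: [0.5462, 0.3278, 0.2327]
tool_rot: [179.8, -0.1, 99.4]
wrist_force: [1.0, -0.9, -0.3]
grip_width: 1.0
grasp_force: 0.0
```

```bash
python3 go.py 545 328 211 180 0 99.2
```

```text
1.98 [546.2 327.8 232.7] [ 1.7981e+02 -9.0000e-02  9.9350e+01] F [ 1.  -0.9 -0.3] w 93.0
shift [ 0.4 -1.2 21.7] turn [ 0.19 -0.09  0.15]
```

Down to the handle, then close.

Call:
jog_arm:
  series:
    - [[0,-1,12,0,0,0,93],[0,-1,21,0,0,0,93],[0,-1,21,0,0,0,93],[0,-1,21,0,0,0,93],[0,-1,21,0,0,0,60]]

```text
t: 2.4
eef_pos: [0.5448, 0.3269, 0.2094]
tool_rot: [-180.0, 0.0, 99.3]
wrist_force: [1.1, -0.2, 0.7]
grip_width: 0.965
grasp_force: 0.0
```

Call:
jog_arm:
  series:
    - [[0,0,0,0,0,0,40],[0,0,0,0,0,0,25],[0,0,0,0,0,0,10],[0,0,0,0,0,0,5],[0,0,0,0,0,0,0]]

```text
t: 2.82
eef_pos: [0.5448, 0.327, 0.2099]
tool_rot: [180.0, -0.0, 99.3]
wrist_force: [-0.8, 0.7, 0.8]
grip_width: 0.621
grasp_force: 0.0
```

Call:
jog_arm:
  series:
    - [[0,0,0,0,0,0,0],[0,0,0,0,0,0,0],[0,0,0,0,0,0,0],[0,0,0,0,0,0,0],[0,0,0,0,0,0,0]]

```text
t: 3.23
eef_pos: [0.5448, 0.327, 0.2097]
tool_rot: [-180.0, 0.0, 99.3]
wrist_force: [0.4, 1.0, 0.5]
grip_width: 0.26
grasp_force: 0.0
```

Call:
jog_arm:
  series:
    - [[0,0,0,0,0,0,0],[0,0,0,0,0,0,0],[0,0,0,0,0,0,0],[0,0,0,0,0,0,0],[0,0,0,0,0,0,0]]

```text
t: 3.65
eef_pos: [0.5446, 0.327, 0.2097]
tool_rot: [-180.0, 0.0, 99.3]
wrist_force: [-1.3, -1.1, 1.5]
grip_width: 0.169
grasp_force: 30.0
```

Call:
jog_arm:
  series:
    - [[0,0,-15,0,0,0,0],[0,0,-40,0,0,0,0],[0,0,-70,0,0,0,0],[0,0,-100,0,0,0,0],[0,0,-120,0,0,0,0]]

```text
t: 4.07
eef_pos: [0.5448, 0.3269, 0.3309]
tool_rot: [180.0, -0.0, 99.3]
wrist_force: [1.5, 0.0, -5.1]
grip_width: 0.169
grasp_force: 30.0
```

Call:
jog_arm:
  series:
    - [[0,0,0,0,0,0,0],[0,0,0,0,0,0,0],[0,0,0,0,0,0,0],[0,0,0,0,0,0,0],[0,0,0,0,0,0,0]]

```text
t: 4.48
eef_pos: [0.5442, 0.3268, 0.3272]
tool_rot: [-179.7, 0.1, 99.3]
wrist_force: [0.5, 1.4, -6.7]
grip_width: 0.169
grasp_force: 30.0
```

```bash
python3 - <<'E'
from wr import *
s,r=wrist("w2"); print(s["eef_pos"],s["tool_rot"],s["wrist_force"],s["grip_width"])
E
python3 go.py 560 0 330 180 0 105
```

```text
[0.54415732 0.32678681 0.32718697] [-1.79742036e+02  1.06203411e-01  9.93162092e+01] [ 0.46230387  1.40074888 -6.68174124] 0.16899054027638377
4.53 [544.4 326.8 327.7] [-1.798e+02  9.000e-02  9.931e+01] F [-0.4 -0.1 -6.3] w 15.9
shift [-325.1  -37.5   -1.7] turn [-0.21  0.08 -5.69]
```

View pics/w2.png

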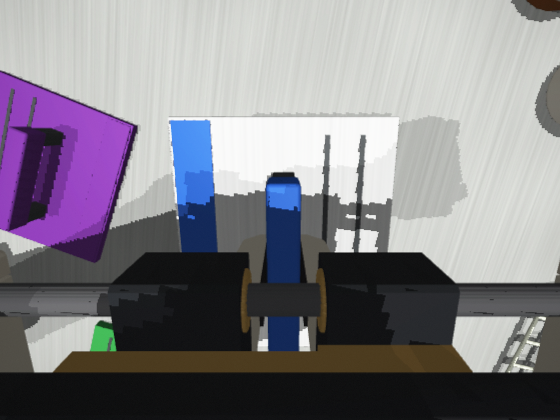

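The plate is held: grip 30 N, handle at (283,255) centred between the pads, and a load of about 6.5 N. I'll carry it across at height, well above the red plate.

Call:
jog_arm:
  series:
    - [[-20,-2,-3,0,0,-0.6,0],[-52,-6,-8,0,0,-1.5,0],[-87,-10,-14,0,0,-2,0],[-122,-14,-20,0,0,-3,0],[-157,-18,-20,0,0,-3,0]]

```text
t: 4.95
eef_pos: [0.5527, 0.1676, 0.3503]
tool_rot: [179.9, 0.0, 102.4]
wrist_force: [1.5, -1.1, -7.2]
grip_width: 0.172
grasp_force: 30.0
```

Call:
jog_arm:
  series:
    - [[-35,-5,0,0,0,-0.6,0],[-70,-10,0,0,0,-1.2,0],[-105,-15,0,0,0,-1.8,0],[-140,-19,0,0,0,-2.4,0],[-170,-23,0,0,0,-3,0]]

```text
t: 5.37
eef_pos: [0.5661, -0.0049, 0.3493]
tool_rot: [-179.9, 0.1, 105.2]
wrist_force: [0.7, -0.5, -6.2]
grip_width: 0.169
grasp_force: 30.0
```

```bash
python3 go.py 573 -329 350 180 0 110
```

```text
5.37 [566.1  -4.9 349.3] [-1.7995e+02  8.0000e-02  1.0523e+02] F [ 0.7 -0.5 -6.2] w 15.7
shift [-3.145e+02 -7.850e+01 -1.000e-01] turn [-0.06  0.08 -4.77]
```

Call:
jog_arm:
  series:
    - [[-35,-9,0,0,0,-0.5,0],[-70,-18,0,0,0,-1,0],[-105,-26,0,0,0,-1.5,0],[-140,-35,0,0,0,-2,0],[-175,-44,0,0,0,-2.5,0]]

```text
t: 5.78
eef_pos: [0.5697, -0.184, 0.3491]
tool_rot: [-179.9, -0.0, 107.8]
wrist_force: [1.5, -0.1, -7.1]
grip_width: 0.17
grasp_force: 30.0
```

Call:
jog_arm:
  series:
    - [[-35,-6,0,0,0,-0.5,0],[-70,-13,0,0,0,-1,0],[-100,-20,0,0,0,-1.5,0],[-125,-25,0,0,0,-2,0],[-138,-29,0,0,0,-2.2,0]]

```text
t: 6.2
eef_pos: [0.5834, -0.3274, 0.3487]
tool_rot: [-179.8, 0.2, 109.7]
wrist_force: [-0.1, -1.5, -6.1]
grip_width: 0.173
grasp_force: 30.0
```

```bash
cat > plan.py <<'E'
# TCP pose for striped edge point at mat-frame (ex,0,ez mm), tilt deg; plate held with underside h below TCP
import sys; from go import *
C=np.array([572.5,-329.]);YAW=20.;H=209.7
def tcp(ex,ez,tilt,ey=0.):
    Rp=Ro.from_euler("z",YAW,degrees=True)*Ro.from_euler("y",-tilt,degrees=True)
    e=np.r_[C,0]+Ro.from_euler("z",YAW,degrees=True).apply([ex,ey,ez])
    p=e+Rp.apply([65,0,H]); Rt=Rp*Ro.from_matrix(np.array([[0,1,0],[1,0,0],[0,0,-1.]]).T)
    return p,Rt.as_euler("xyz",degrees=True)
if __name__=="__main__":
    p,e=tcp(*map(float,sys.argv[1:])); s,d,v=delta(*p,*e)
    print(round(s["t"],2),"target",np.round(p,1),np.round(e,2),"now",np.round(s["eef_pos"]*1000,1),np.round(s["tool_rot"],2),"F",np.round(s["wrist_force"],1),"w",round(s["grip_width"]*93,1))
    R=Ro.from_euler("xyz",s["tool_rot"],degrees=True); e=s["eef_pos"]*1000+R.apply([0,-65,H]); m=Ro.from_euler("z",-YAW,degrees=True).apply(e-np.r_[C,0])
    print("edge now in mat",np.round(m,1)); print("shift",np.round(d,1),"turn",np.round(v,2))
E
python3 plan.py -66 60 20
```

```text
6.2 target [ 500.5 -355.2  279.3] [160.  -0. 110.] now [ 583.4 -327.4  348.7] [-179.84    0.18  109.73] F [-0.1 -1.5 -6.1] w 16.1
edge now in mat [-54.8  -2.6 139.2]
shift [  2.1 -87.2  69.6] turn [-20.16   0.23  -0.23]
```

Call:
jog_arm:
  series:
    - [[0,-20,10,-4,0,0,0],[1,-40,25,-9,0,0,0],[2,-60,45,-14,0,0,0],[2,-80,60,-18,0,0,0],[2,-87,69,-20,0,0,0]]

```text
t: 6.62
eef_pos: [0.4974, -0.3516, 0.2779]
tool_rot: [160.3, -0.3, 109.8]
wrist_force: [-1.7, -0.8, -7.7]
grip_width: 0.172
grasp_force: 30.0
```

Call:
jog_arm:
  series:
    - [[0,0,0,0,0,0,0],[0,0,0,0,0,0,0],[0,0,0,0,0,0,0],[0,0,0,0,0,0,0]]

```text
t: 6.95
eef_pos: [0.5043, -0.3491, 0.2819]
tool_rot: [159.9, 0.1, 110.2]
wrist_force: [0.2, 0.1, -6.9]
grip_width: 0.172
grasp_force: 30.0
```

```bash
python3 plan.py -66 30 20
python3 - <<'E'
from h import *; from rig import ctrl
t=ctrl.snapshot("top")["pixels"];s=ctrl.snapshot("scene")["pixels"]
cv2.imwrite("pics/v1.png",np.hstack([cv2.resize(t[100:240,310:450],(400,400)),cv2.resize(s[230:390,160:320],(400,400))]))
E
```

```text
6.95 target [ 500.5 -355.2  249.3] [160.  -0. 110.] now [ 504.3 -349.1  281.9] [1.599e+02 1.000e-01 1.102e+02] F [ 0.2  0.1 -6.9] w 16.0
edge now in mat [-60.    4.1  62.7]
shift [ -4.4 -16.6  28.7] turn [0.1  0.02 0.22]
```

View pics/v1.png

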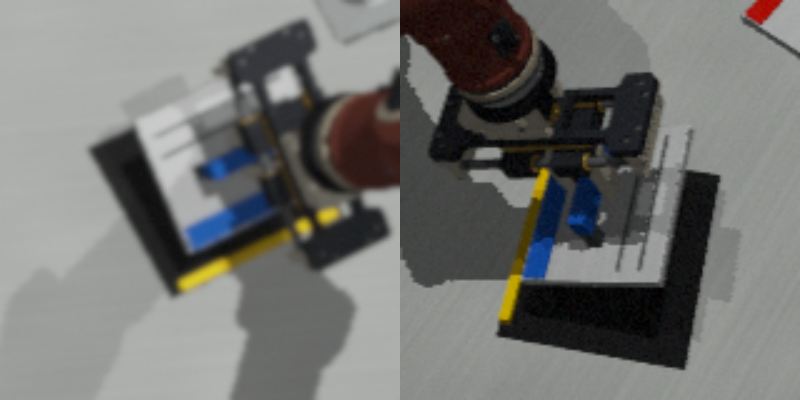

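The picture shows the plate tilted over the mat with its stripe parallel to the yellow rail: stripe at (228,222) left and (548,230) right, on the rail side. Now I lower it.

Call:
jog_arm:
  series:
    - [[-1,-3,5,0,0,0,0],[-2,-7,11,0,0,0,0],[-4,-12,20,0,0,-0.2,0],[-4,-16,28,0,0,-0.2,0],[-4,-16,28,0,0,-0.2,0]]

```text
t: 7.47
eef_pos: [0.4968, -0.3563, 0.2458]
tool_rot: [160.2, -0.2, 110.1]
wrist_force: [-0.9, -0.3, -6.6]
grip_width: 0.172
grasp_force: 30.0
```

Call:
jog_arm:
  series:
    - [[0,0,0,0,0,0,0],[0,0,0,0,0,0,0],[0,0,0,0,0,0,0],[0,0,0,0,0,0,0],[0,0,0,0,0,0,0]]

```text
t: 7.88
eef_pos: [0.4986, -0.356, 0.2495]
tool_rot: [160.0, 0.1, 110.2]
wrist_force: [-0.3, 0.3, -6.2]
grip_width: 0.171
grasp_force: 30.0
```

```bash
python3 plan.py -65 12 20
```

```text
7.88 target [ 501.4 -354.9  231.3] [160.  -0. 110.] now [ 498.6 -356.   249.5] [1.5997e+02 1.2000e-01 1.1021e+02] F [-0.3  0.3 -6.2] w 15.9
edge now in mat [-67.9  -0.5  30.2]
shift [ 0.2 -3.4 18.1] turn [0.03 0.04 0.24]
```

Call:
jog_arm:
  series:
    - [[0,-1,5,0,0,0,0],[0,-2,10,0,0,0,0],[0,-3,15,0,0,0,0],[0,-3.5,18,0,0,0,0],[0,-3.5,18,0,0,0,0]]

```text
t: 8.3
eef_pos: [0.5009, -0.3547, 0.2295]
tool_rot: [160.1, -0.1, 110.2]
wrist_force: [-0.3, 0.4, -6.6]
grip_width: 0.169
grasp_force: 30.0
```

Call:
jog_arm:
  series:
    - [[0,0,0,0,0,0,0],[0,0,0,0,0,0,0],[0,0,0,0,0,0,0],[0,0,0,0,0,0,0],[0,0,0,0,0,0,0]]

```text
t: 8.72
eef_pos: [0.5012, -0.3551, 0.2311]
tool_rot: [160.0, 0.1, 110.2]
wrist_force: [-0.5, -0.9, -6.4]
grip_width: 0.166
grasp_force: 30.0
```

```bash
python3 plan.py -65 4 20
python3 - <<'E'
from h import *; from rig import ctrl
r=ctrl.snapshot("scene");s=r["pixels"]
cv2.imwrite("pics/v2.png",cv2.resize(s[250:380,170:310],(700,650))[:600])
E
```

```text
8.72 target [ 501.4 -354.9  223.3] [160.  -0. 110.] now [ 501.2 -355.1  231.1] [1.5999e+02 9.0000e-02 1.1020e+02] F [-0.5 -0.9 -6.4] w 15.4
edge now in mat [-65.3  -0.4  11.8]
shift [ 0.1 -2.4  7.5] turn [0.01 0.02 0.22]
```

View pics/v2.png

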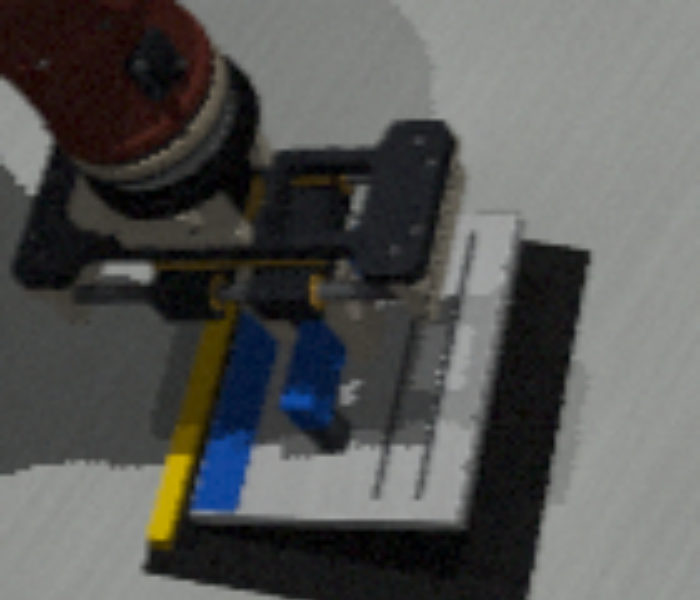

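The stripe edge (225,430) lies just inside the rail (200,420), parallel and still tilted. Next, a slow touch-down.

Call:
jog_arm:
  series:
    - [[0,-0.7,1.5,0,0,0,0],[0,-1.2,3,0,0,0,0],[0,-1.8,4.5,0,0,0,0],[0,-2.2,5.7,0,0,0,0],[0,-2.2,5.7,0,0,0,0]]

```text
t: 9.18
eef_pos: [0.5008, -0.3551, 0.2243]
tool_rot: [160.0, 0.0, 110.2]
wrist_force: [-0.9, -0.7, -6.0]
grip_width: 0.169
grasp_force: 30.0
```

Call:
jog_arm:
  series:
    - [[0,-0.3,0.8,0,0,0,0],[0,-0.4,1.3,0,0,0,0],[0,-0.6,1.8,0,0,0,0],[0,-0.6,1.8,0,0,0,0],[0,-0.6,1.8,0,0,0,0]]

```text
t: 9.6
eef_pos: [0.5011, -0.3552, 0.2232]
tool_rot: [160.0, 0.1, 110.2]
wrist_force: [-0.0, 1.0, -4.4]
grip_width: 0.17
grasp_force: 30.0
```

```bash
python3 plan.py -65 4 20
python3 - <<'E'
from h import *; from rig import ctrl
r=ctrl.snapshot("scene"); c,s=np.cos(np.radians(20)),np.sin(np.radians(20))
P=back(r,np.array([[208.,354.]]),.012)[0]*1000-[572.5,-329,0]; print("corner(before) in mat",P[0]*c+P[1]*s,-P[0]*s+P[1]*c)
E
```

```text
9.6 target [ 501.4 -354.9  223.3] [160.  -0. 110.] now [ 501.1 -355.2  223.2] [1.5998e+02 9.0000e-02 1.1020e+02] F [-0.   1.  -4.4] w 15.8
edge now in mat [-65.3  -0.5   3.9]
shift [0.2 0.4 0. ] turn [0.02 0.02 0.22]
corner(before) in mat -68.04737072037184 -74.23181362817853
```

Contact has begun at about 2 N. I'll press 1 mm more, then work out the pivot about the edge.

Call:
jog_arm:
  series:
    - [[0,-0.2,0.5,0,0,0,0],[0,-0.4,1,0,0,0,0],[0,-0.4,1,0,0,0,0],[0,-0.4,1,0,0,0,0],[0,-0.4,1,0,0,0,0]]

```text
t: 10.07
eef_pos: [0.5014, -0.3551, 0.2227]
tool_rot: [159.9, 0.1, 110.2]
wrist_force: [-0.5, 0.1, 2.9]
grip_width: 0.167
grasp_force: 30.0
```

```bash
python3 plan.py -65 4 20
python3 - <<'E'
import numpy as np
from scipy.spatial.transform import Rotation as Ro
e=np.array([0,-65,209.7])
for t in range(1,7): print(t,np.round(e-Ro.from_euler("x",t,degrees=True).apply(e),1))
E
```

```text
10.07 target [ 501.4 -354.9  223.3] [160.  -0. 110.] now [ 501.4 -355.1  222.7] [1.5994e+02 1.3000e-01 1.1021e+02] F [-0.5  0.1  2.9] w 15.5
edge now in mat [-64.9  -0.7   3.4]
shift [ 0.2  0.3 -0.5] turn [0.06 0.05 0.24]
1 [0.  3.6 1.2]
2 [0.  7.3 2.4]
3 [ 0.  10.9  3.7]
4 [ 0.  14.5  5. ]
5 [ 0.  18.   6.5]
6 [ 0.  21.6  7.9]
```

Call:
jog_arm:
  series:
    - [[0,3.6,1.2,1,0,0,0],[0,7.3,2.4,2,0,0,0],[0,10.9,3.7,3,0,0,0],[0,14.5,5,4,0,0,0],[0,18,6.5,5,0,0,0]]

```text
t: 10.48
eef_pos: [0.5199, -0.3485, 0.2224]
tool_rot: [165.0, 0.2, 110.2]
wrist_force: [0.0, 0.0, 5.2]
grip_width: 0.169
grasp_force: 30.0
```

```bash
python3 plan.py -65 4 15
```

```text
10.48 target [ 519.4 -348.3  223.4] [165.   0. 110.] now [ 519.9 -348.5  222.4] [165.05   0.17 110.21] F [0.  0.  5.2] w 15.7
edge now in mat [-64.7  -1.    3. ]
shift [ 0.3 -0.2 -1. ] turn [-0.05  0.11  0.25]
```

Call:
jog_arm:
  series:
    - [[0,3.6,1.2,1,0,0,0],[0,7.3,2.4,2,0,0,0],[0,10.9,3.6,3,0,0,0],[0,14.5,4.9,4,0,0,0],[0,18,6.3,5,0,0,0]]

```text
t: 10.9
eef_pos: [0.5377, -0.3419, 0.2208]
tool_rot: [170.1, 0.2, 110.2]
wrist_force: [-0.6, -0.4, 4.9]
grip_width: 0.171
grasp_force: 30.0
```

```bash
python3 plan.py -65 4 10
```

```text
10.9 target [ 537.4 -341.8  221.8] [170.   0. 110.] now [ 537.7 -341.9  220.8] [1.7006e+02 1.7000e-01 1.1021e+02] F [-0.6 -0.4  4.9] w 15.9
edge now in mat [-64.9  -1.    3. ]
shift [ 0.3 -0.1 -1. ] turn [-0.06  0.13  0.24]
```

Call:
jog_arm:
  series:
    - [[0,3.6,1.2,1,0,0,0],[0,7.3,2.4,2,0,0,0],[0,10.9,3.6,3,0,0,0],[0,14.5,4.9,4,0,0,0],[0,18,6.3,5,0,0,0]]

```text
t: 11.32
eef_pos: [0.5553, -0.3355, 0.2176]
tool_rot: [175.1, 0.2, 110.2]
wrist_force: [1.3, -0.9, 4.2]
grip_width: 0.171
grasp_force: 30.0
```

Call:
jog_arm:
  series:
    - [[0,3.6,1.2,1,0,0,0],[0,3.6,1.2,1,0,0,0],[0,3.6,1.2,1,0,0,0]]

```text
t: 11.57
eef_pos: [0.5588, -0.3338, 0.2166]
tool_rot: [176.0, 0.1, 110.3]
wrist_force: [1.3, -0.9, 5.2]
grip_width: 0.17
grasp_force: 30.0
```

```bash
python3 plan.py -65 4 4
```

```text
11.57 target [ 558.6 -334.1  217.7] [176.   0. 110.] now [ 558.8 -333.8  216.6] [1.7597e+02 1.2000e-01 1.1028e+02] F [ 1.3 -0.9  5.2] w 15.8
edge now in mat [-64.6  -0.6   2.8]
shift [-0.1 -0.2 -1.2] turn [0.03 0.11 0.28]
```

Call:
jog_arm:
  series:
    - [[0,1.8,0.5,0.5,0,0,0],[0,3.6,1,1,0,0,0],[0,5.5,1.4,1.5,0,0,0],[0,7.3,2,2,0,0,0],[0,7.3,2,2,0,0,0]]

```text
t: 11.98
eef_pos: [0.5657, -0.3313, 0.2148]
tool_rot: [178.0, 0.1, 110.3]
wrist_force: [3.5, 0.1, 3.8]
grip_width: 0.171
grasp_force: 30.0
```

Call:
jog_arm:
  series:
    - [[0,1.8,0.4,0.5,0,0,0],[0,3.6,0.8,1,0,0,0],[0,5.5,1.2,1.5,0,0,0],[0,7.3,1.6,2,0,0,0],[0,7.3,1.6,2,0,0,0]]

```text
t: 12.4
eef_pos: [0.572, -0.3291, 0.2137]
tool_rot: [-180.0, 0.1, 110.2]
wrist_force: [1.7, -1.0, 4.3]
grip_width: 0.169
grasp_force: 30.0
```

```bash
python3 plan.py -65 4 0
python3 - <<'E'
from h import *; from rig import ctrl
r=ctrl.snapshot("scene");s=r["pixels"]
cv2.imwrite("pics/v3.png",cv2.resize(s[250:370,170:310],(700,600)))
E
```

```text
12.4 target [ 572.5 -329.   213.7] [-180.    0.  110.] now [ 572.  -329.1  213.7] [-1.7995e+02  8.0000e-02  1.1019e+02] F [ 1.7 -1.   4.3] w 15.7
edge now in mat [-65.7  -0.4   4. ]
shift [-0.1  0.5 -0. ] turn [-0.05  0.08  0.19]
```

View pics/v3.png

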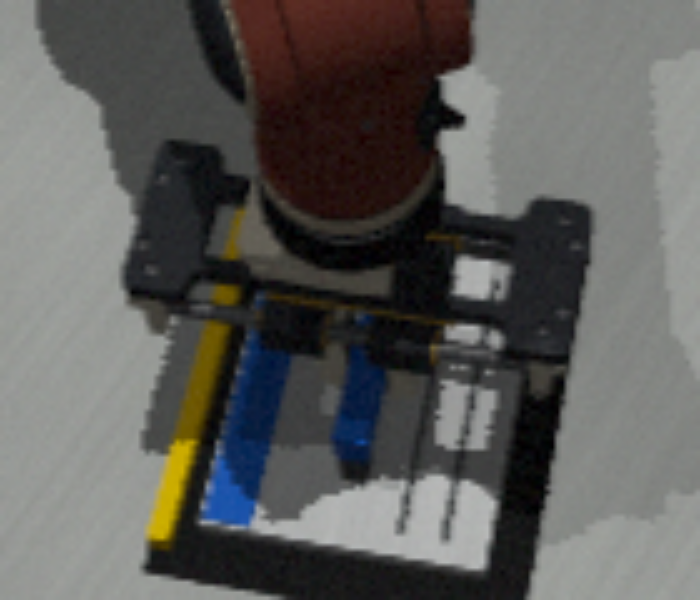

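The plate looks flat in the picture, with the stripe (245,440) beside and parallel to the rail. I'll make a small over-rotation to seat the far edge before release.

Call:
jog_arm:
  series:
    - [[0,1.8,0.5,0.5,0,0,0],[0,2.9,0.9,0.8,0,0,0],[0,2.9,0.9,0.8,0,0,0],[0,2.9,0.9,0.8,0,0,0]]

```text
t: 12.78
eef_pos: [0.5741, -0.3284, 0.2135]
tool_rot: [-179.2, 0.1, 110.1]
wrist_force: [-0.7, -0.1, 7.8]
grip_width: 0.173
grasp_force: 30.0
```

```bash
python3 plan.py -65 4 0; python3 -c "
from rig import ctrl;print(ctrl.observe()['ft_torque'])"
```

```text
12.78 target [ 572.5 -329.   213.7] [-180.    0.  110.] now [ 574.1 -328.4  213.5] [-1.7917e+02  6.0000e-02  1.1013e+02] F [-0.7 -0.1  7.8] w 16.1
edge now in mat [-66.4  -0.3   4.8]
shift [ 0.  -1.7 -0.1] turn [-0.83  0.06  0.13]
[ 0.22593444 -0.45401861  0.07129917]
```

Call:
jog_arm:
  series:
    - [[0,-1,-0.6,-0.3,0,0,0],[0,-1.8,-1.2,-0.5,0,0,0],[0,-1.8,-1.2,-0.5,0,0,0],[0,-1.8,-1.2,-0.5,0,0,0],[0,-1.8,-1.2,-0.5,0,0,25]]

```text
t: 13.2
eef_pos: [0.572, -0.3285, 0.2132]
tool_rot: [-179.5, -0.1, 110.2]
wrist_force: [-0.2, 0.7, 0.3]
grip_width: 0.205
grasp_force: 0.0
```

Call:
jog_arm:
  series:
    - [[0,0,0,0,0,0,30],[0,0,0,0,0,0,40],[0,0,0,0,0,0,60],[0,0,0,0,0,0,60],[0,0,0,0,0,0,60]]

```text
t: 13.62
eef_pos: [0.5727, -0.3286, 0.2137]
tool_rot: [-179.7, 0.0, 110.2]
wrist_force: [-0.0, -0.9, 0.1]
grip_width: 0.552
grasp_force: 0.0
```

Call:
jog_arm:
  series:
    - [[0,0,0,0,0,0,60],[0,0,0,0,0,0,60],[0,0,0,0,0,0,60]]

```text
t: 13.87
eef_pos: [0.5729, -0.3287, 0.2139]
tool_rot: [-179.7, 0.1, 110.2]
wrist_force: [-1.2, 0.1, -0.4]
grip_width: 0.642
grasp_force: 0.0
```

Released. Now I back straight up and check.

Call:
jog_arm:
  series:
    - [[0,0,-20,0,0,0,60],[0,0,-50,0,0,0,60],[0,0,-85,0,0,0,60],[0,0,-120,0,0,0,60],[0,0,-150,0,0,0,60]]

```text
t: 14.28
eef_pos: [0.5735, -0.3283, 0.3665]
tool_rot: [-179.8, 0.2, 110.2]
wrist_force: [0.8, -0.0, 0.2]
grip_width: 0.644
grasp_force: 0.0
```

Call:
jog_arm:
  series:
    - [[0,0,0,0,0,0,60],[0,0,0,0,0,0,60],[0,0,0,0,0,0,60]]

```text
t: 14.53
eef_pos: [0.5732, -0.3279, 0.3632]
tool_rot: [-179.6, -0.0, 110.2]
wrist_force: [0.2, -1.0, -0.8]
grip_width: 0.644
grasp_force: 0.0
```

Run:
```python
from wr import *
s,w=wrist("w3"); r=ctrl.snapshot("scene"); c,sn=np.cos(np.radians(20)),np.sin(np.radians(20))
M=lambda q:np.round([(q[0]-572.5)*c+(q[1]+329)*sn,-(q[0]-572.5)*sn+(q[1]+329)*c],1)
for n,i in(("scene",r),("wrist",w)):
  for nm,lo,hi,zs in(("blue",(100,120,40),(125,255,255),(.014,.059)),("yel",(22,120,60),(35,255,255),(.016,))):
    for st,cc,p in blobs(i["pixels"],lo,hi,100):
      for z in zs:
        q=rect(back(i,p,z)); m=M(q[0])
        if abs(m).max()<120: print(n,nm,z,"mat",m,q[1],q[2])
cv2.imwrite("pics/v4.png",np.hstack([cv2.resize(r["pixels"][250:390,170:310],(400,400)),cv2.resize(w["pixels"],(400,400))]))
```

```text
scene blue 0.014 mat [-54.1   1.5] [ 22.  147.4] 20.1
scene blue 0.059 mat [-45.4 -18.4] [ 21.1 141.3] 20.1
scene blue 0.014 mat [-6.2 16.6] [ 18.3 100. ] 19.8
scene blue 0.059 mat [ 0.5 -3.8] [17.6 95.9] 19.8
scene yel 0.016 mat [-80.1  -2.9] [ 12.8 173.4] 20.3
wrist blue 0.014 mat [-52.8   0.2] [ 21.8 145.5] 20.1
wrist blue 0.059 mat [-45.4   9.8] [ 18.8 125.6] 20.1
wrist blue 0.014 mat [-1.1 -8.8] [ 17.5 102.9] 19.8
wrist blue 0.059 mat [-0.7  2.1] [15.1 88.8] 19.8
wrist yel 0.016 mat [-78.6  17.3] [ 12.4 132.7] 19.9
```

View pics/v4.png

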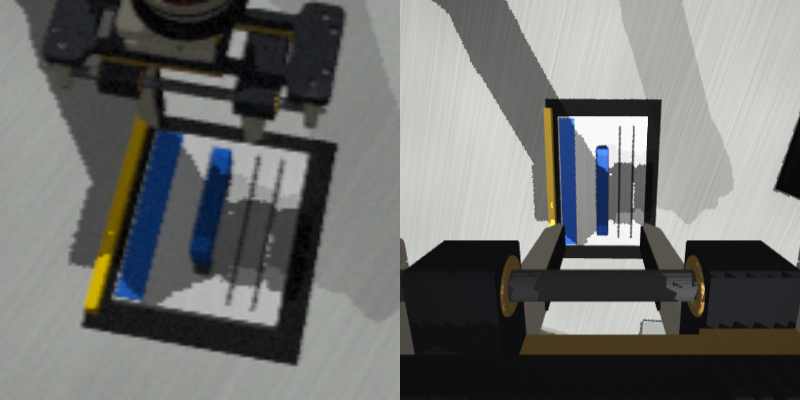

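The plate lies flat, with its stripe at (150,215) beside the rail at (118,215). The edge is about 10 mm from the rail (x about -65), y is about 0 to 1 mm, and the angle is within 0.2°. The gripper is clear, so I'm handing in.

```bash
python3 -c "
from rig import ctrl;print(ctrl.sign_off())"
```

```text
the job is handed in; nothing more can be done
None
```

The blue plate was set edge first inside the yellow rail, pivoted down under control and released flat on the mat (striped edge about 10 mm from the rail, centred within about 2 mm); the job is handed in, but the sign-off returned no verdict.

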